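# Count along a rack and file a case in the third gap

## Task

Run a fingertip along the steel top rail of the divider rack, starting at the end marked with the brass label, and count the gaps by touch: the first, the second, the third. Then, without picking it up, slide the small green case that stands on the rack's sill along in front of that third gap and push it in with your fingers until it is fully home against the back. Keep it standing upright on the rack the whole time, and leave the case already filed in the middle gap and the other things on the table alone.

Things in the scene. Friction and masses are not known exactly. Their poses are not given: they have to be found in the camera images.
- rack: fixed divider rack, 440 mm wide (y), 258 deep (x, -146 to +112), open at the robot's side. Origin: table level, mid-width, in the plane of the gap mouths (dividers' front edges); +x runs into the gaps. White floor board, top at z 12. Seven gaps, 56 mm pitch, centres y +168, +112, +56, 0, -56, -112, -168, each 52 mm clear and 100 deep, between 4 mm grey dividers 96 mm high. All are empty but the middle one
- sill (a point): middle of the rack's sill, on its floor board, 70 mm in front of the mouths (same axes as the rack). The open sill is 140 mm deep (rack x -140 to 0) and 428 long; lips 6 mm thick, rising 10 mm above the board, close its robot side and both ends. The board is smooth: friction about 0.3
- back_stop (a point): front face of the wooden back stop at mid-width, at floor board height (rack x +100, same axes as the rack); the stop is 48 mm high above the board. A case fully home touches it and stands 10 mm proud of the gap mouths
- case: the case to file, at first standing on the sill in front of the gaps, pointing roughly into them: green clamshell case with a cream line below its lid, 110 (x) x 42 (y) x 80 (z) mm, about 0.2 to 0.4 kg, standing on its long narrow edge; origin at the centre of its underside, x along its length (its +x end goes in first). Pushed sideways lower than about 45 mm above the floor board it slides without tipping. When it is home its origin is 45 mm behind the mouth plane
- shelved_case: the case already filed in the middle gap; leave it there: green clamshell case with a cream line below its lid, 110 (x) x 42 (y) x 80 (z) mm, about 0.2 to 0.4 kg, standing on its long narrow edge; origin at the centre of its underside, x along its length
- brass_label: brass label holder with a cream card, 72 x 24 x 4 mm, lying on top of one dark wooden end cheek of the rack (50 mm behind the mouth, 207 mm to either side of the rack's middle); marks the end from which the gaps are counted; origin at the centre of its underside
- blank_plate: plain grey plate of the same size on top of the other end cheek
- rail_a: the part over gap a (the gap at the rack's +y end) of the flat, level, smooth steel rail that runs along y over all dividers between the 102 mm high end cheeks. 16 (x) x 46 (y) x 6 mm, origin at its centre: rack x +35, 99 mm above the table, top face 3 mm higher. Cases pass below it
- rail_b: the part over gap b (next to gap a) of the flat, level, smooth steel rail that runs along y over all dividers between the 102 mm high end cheeks. 16 (x) x 46 (y) x 6 mm, origin at its centre: rack x +35, 99 mm above the table, top face 3 mm higher. Cases pass below it
- rail_c: the part over gap c (next to gap b) of the flat, level, smooth steel rail that runs along y over all dividers between the 102 mm high end cheeks. 16 (x) x 46 (y) x 6 mm, origin at its centre: rack x +35, 99 mm above the table, top face 3 mm higher. Cases pass below it
- rail_d: the part over gap d (the middle gap, filled by the shelved case) of the flat, level, smooth steel rail that runs along y over all dividers between the 102 mm high end cheeks. 16 (x) x 46 (y) x 6 mm, origin at its centre: rack x +35, 99 mm above the table, top face 3 mm higher. Cases pass below it
- rail_e: the part over gap e (next to gap d) of the flat, level, smooth steel rail that runs along y over all dividers between the 102 mm high end cheeks. 16 (x) x 46 (y) x 6 mm, origin at its centre: rack x +35, 99 mm above the table, top face 3 mm higher. Cases pass below it
- rail_f: the part over gap f (next to gap e) of the flat, level, smooth steel rail that runs along y over all dividers between the 102 mm high end cheeks. 16 (x) x 46 (y) x 6 mm, origin at its centre: rack x +35, 99 mm above the table, top face 3 mm higher. Cases pass below it
- rail_g: the part over gap g (the gap at the rack's -y end) of the flat, level, smooth steel rail that runs along y over all dividers between the 102 mm high end cheeks. 16 (x) x 46 (y) x 6 mm, origin at its centre: rack x +35, 99 mm above the table, top face 3 mm higher. Cases pass below it
- spare_case: bystander: another such green case, 110 x 42 x 80 mm, standing on the table to the right of the rack; origin under its centre
- stamp: bystander: wooden hand stamp, 62 x 32 mm, 81 mm tall; origin under its centre
- paperweight: bystander: brass paperweight, 60 mm across, 46 mm tall; origin under its centre
- pencil_cup: bystander: empty white cup, 72 mm across, 95 mm tall; origin under its centre
- loupe: bystander: standing black loupe, 48 mm across, 46 mm tall; origin under its centre
Mind the look-alikes: they are no part of the job. Leave any blue or red look-alike of the case alone.

How it is judged:
By the outcome, as a careful person would: the job done as asked, in the order asked, and still so for the second after the job is handed in, with the robot touching nothing.
It also fails if it takes over 69 s, if anything falls off the work surface, if the arm or the gripper's body presses on something with over 40 N, if the wrist force passes 120 N, or if a joint passes its speed limit or range.

## Robot

A 6-joint arm with a two-finger parallel gripper is mounted at the origin on the work surface. World frame = base frame: x ahead of the robot, y to its left, z up, the work surface at z = 0. Lengths are in mm, angles in rad, forces in N, time in s.
With the tool pointing down it reaches from about 200 to 875 mm from the base axis. Payload 3.4 kg.
Tool frame: the origin (TCP) lies at the very end of the fingers, on their centre line; the grasp point (between the pads) lies 19 mm behind it; x points along the fingers, z is the direction in which the jaws open and shut, and the axes are right-handed (so a half turn about x gives the same grasp; the last joint's range is limited). The gripper opens to 94 mm and grips with 3 to 60 N. Pads are 16 mm wide; open, the fingers measure 119 mm over their backs; the gripper's body (75 mm by 177 mm) begins 78 mm behind the grasp point.
Start: joints at [1.142, 0.276, 1.505, -0, 1.361, -0.121], TCP at [174.221, 548.008, 205.493] pointing down, gripper open.
Joint ranges: [-2.89, 2.89], [-0.75, 2.08], [0.22, 2.7], [-1.18, 4.32], [0.11, 2.71], [-2.7, 2.7]. Speed limits (rad/s): [2.57, 2.57, 3.14, 3.14, 3.14, 3.14].

## Interface

Orientations are given as [roll, pitch, yaw] about the fixed x, y, z axes, in that order (R = Rz(yaw) Ry(pitch) Rx(roll)).
In Python, from bench import status, optics, ticket gives the robot as it stands. The module is installed in compiled form; this text tells all that it offers.
- The arm moves only by the shell command python3 -m crank 'ROWS'. ROWS is a JSON object of lists of equal length, an entry for each row: "dp": the shift along the tool's x, y, z in m, a list of three; "spin": the turn about the tool's x in degrees; "gripper": the closure, from 0 (fully open) to 1 (shut). In form: {"dp": [[x, y, z], ...], "spin": [spin, ...], "gripper": [gripper, ...]}. A call has 1 to 5 rows; each row shifts and turns the commanded pose from where the row before left it, along the tool's axes as they then stand; what a row does not reach is not made up. A row lasts 1/10 s, in which the tool goes at most 50 mm and 8.59 degrees, less where a joint would pass 70% of its speed; a pose out of reach is approached as far as the arm can. A call is refused whole if a number of a shift passes 0.05 or a number of a turn 8.59, either way. A call with a gripper value outside its range is refused whole. The fingers move at their own pace and stop on an object; the grip force is fixed at half the most. Time passes only in rows, so rows that do not move let the fingers close. It gives the time, the measured TCP pose, the force and the opening at its end, in the units of the state.
- status.get_obs(): the state, without advancing time (a new reading comes with each control period).
- optics.get_image(name): name is "side" or "top" or "wrist"; returns the picture (420x560x3 uint8, red, green, blue); there is no depth.
- optics.calibration(name): a dict with "camera_matrix" (3x3 intrinsics, pixels), "view" (4x4, takes a point from world to camera coordinates). Camera axes: x right, y down, z forward; pixel columns grow to the right and rows downward; lengths in mm; the calibration is good to about 2 mm. A picture is of the moment at which its call begins: read the wrist's pose just before it. calibration takes no time and is no camera call; for the wrist camera it gives the pose at the moment of the call.
- ticket.sign_off(): hands the job in, once; it reports no verdict.
The state is a dict: "t": time; "qpos": joint angles; "dq": joint speeds; "joint_torque": joint torques, N m; "tool_pos": TCP position; "eef_rot": TCP orientation; "ft_force": force on the tool from outside, world axes, zero at the start; "wrist_torque": the same for the moment, N m; "opening": finger opening in mm.
Only numpy, scipy, OpenCV 4.12 (cv2) and the standard library are available. Lean on these libraries where they do the work, as an engineer would, in place of code of your own. Each camera call takes 0.05 s, during which the arm holds its last target. There are 200 camera calls.

## Working session

There is one attempt and no reset: what is moved stays moved. The work goes in short steps, Python scripts to look and compute and a shell command to move; the robot and the scene stay as the last step left them, time stands still between calls to the robot, and variables do not carry over. Pictures are saved under pics/ and viewed, on a budget of 10 in all, crops included, one or two more only if the job needs it, and the job is handed in when it is done.

```bash
mkdir -p pics
cat > h.py <<'E'
import numpy as np, cv2
from bench import status, optics, ticket
def snap(n,f):
    c=optics.calibration(n); im=optics.get_image(n); cv2.imwrite(f'pics/{f}.png',im[:,:,::-1]); return im,c
def ray(c,u,v,z):
    K=np.array(c['camera_matrix']);V=np.array(c['view']);R=V[:3,:3];t=V[:3,3]
    o=-R.T@t; d=R.T@np.linalg.solve(K,[u,v,1]); return o+d*(z-o[2])/d[2]
def proj(c,p):
    K=np.array(c['camera_matrix']);V=np.array(c['view']); q=K@(V[:3,:3]@np.array(p,float)+V[:3,3]); return q[:2]/q[2]
E
python3 - <<'E'
from h import *
o=status.get_obs();print({k:np.round(v,3).tolist() for k,v in o.items()})
a,_=snap('top','top0');b,_=snap('side','side0')
for n in('top','side'):
    c=optics.calibration(n);V=np.array(c['view']);print(n,-V[:3,:3].T@V[:3,3],c['camera_matrix'])
E
```

```text
{'t': 0.0, 'qpos': [1.142, 0.277, 1.506, -0.0, 1.361, -0.121], 'dq': [0.001, 0.001, 0.0, 0.0, 0.002, 0.001], 'joint_torque': [0.001, -40.459, -23.723, 0.07, 0.034, -0.0], 'tool_pos': [173.976, 547.474, 204.616], 'eef_rot': [3.021, 1.569, -1.999], 'ft_force': [0.236, 0.691, 0.059], 'wrist_torque': [-0.032, -0.015, -0.05], 'opening': 93.779}
top [ 404.31999139  -10.25334399 1451.72283631] [[503.75899953   0.         279.51664022]
 [  0.         503.75899953 207.37308036]
 [  0.           0.           1.        ]]
side [ 309.90455316  911.27522895 1073.53222644] [[449.06761704   0.         277.40057887]
 [  0.         449.06761704 206.64559957]
 [  0.           0.           1.        ]]
```

View pics/top0.png

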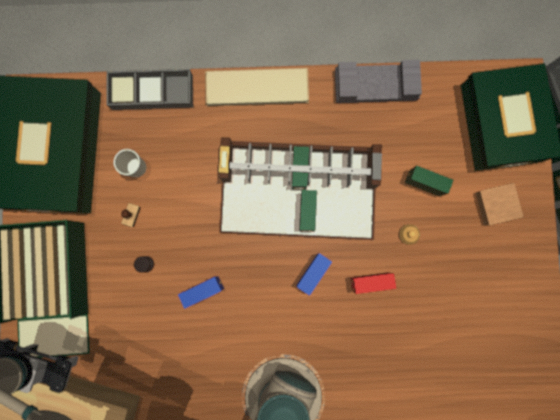

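View pics/side0.png

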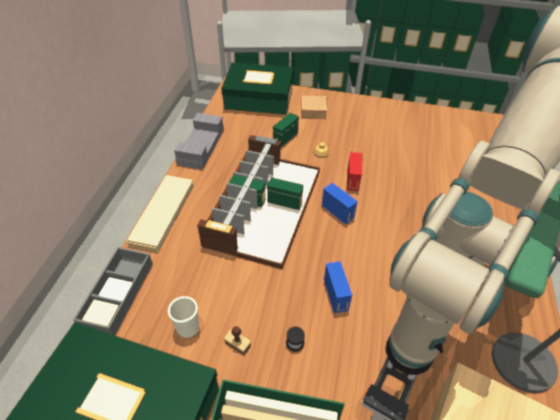

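The top picture shows the brass label on the rack's left (+y) cheek at about (224,160), and the blank plate on the right cheek at (377,163). So the third gap is c, at about (271,170).

Candidates for the case:
- Green on the sill at (308,211): this fits the description.
- Shelved green at (300,167).
- Spare green at (430,180).
- Blue at (200,292) and (314,273).
- Red at (374,283).

I'll check the choice in a close crop and measure it.

Run:
```python
from h import *
im,c=snap('top','top1')
x0,y0,x1,y1=212,135,388,245
cr=im[y0:y1,x0:x1]; cv2.imwrite('pics/crop1.png',cv2.resize(cr[:,:,::-1],None,fx=4.5,fy=4.5,interpolation=cv2.INTER_CUBIC))
hsv=cv2.cvtColor(im,cv2.COLOR_RGB2HSV)
roi=np.zeros(im.shape[:2],np.uint8);roi[y0:y1,x0:x1]=1
def comps(m,name,amin=40):
    n,l,s,ce=cv2.connectedComponentsWithStats((m&(roi>0)).astype(np.uint8))
    for i in range(1,n):
        if s[i,4]>=amin: 
            r=cv2.minAreaRect(np.argwhere(l==i)[:,::-1].astype(np.float32)); print(name,s[i],ce[i].round(1),np.round(cv2.boxPoints(r),1).tolist())
comps((hsv[...,0]>45)&(hsv[...,0]<95)&(hsv[...,1]>90),'green')
comps((hsv[...,0]>15)&(hsv[...,0]<32)&(hsv[...,1]>90)&(hsv[...,2]>120),'brass',15)
comps((hsv[...,1]<45)&(hsv[...,2]>170),'white',300)
```

```text
green [294 147  14  17 204] [300.6 155.2] [[294.0, 147.0], [307.0, 147.0], [307.0, 163.0], [294.0, 163.0]]
green [293 173  14  13 141] [299.6 178.8] [[293.0, 173.0], [306.0, 173.0], [306.0, 185.0], [293.0, 185.0]]
green [301 191  15  38 364] [307.6 209. ] [[300.3999938964844, 228.0], [302.5, 190.8000030517578], [315.1000061035156, 191.5], [312.8999938964844, 228.6999969482422]]
brass [218 145  12  29 207] [223.6 159.1] [[217.60000610351562, 172.60000610351562], [219.1999969482422, 144.8000030517578], [229.39999389648438, 145.39999389648438], [227.89999389648438, 173.1999969482422]]
white [ 230  149  140   26 1767] [296.2 162.6] [[229.8000030517578, 168.89999389648438], [230.60000610351562, 148.6999969482422], [369.79998779296875, 154.39999389648438], [368.8999938964844, 174.6999969482422]]
white [ 222  174  150   64 6863] [295.6 207.1] [[221.60000610351562, 230.3000030517578], [224.1999969482422, 172.6999969482422], [373.1000061035156, 179.60000610351562], [370.3999938964844, 237.1999969482422]]
```

View pics/crop1.png

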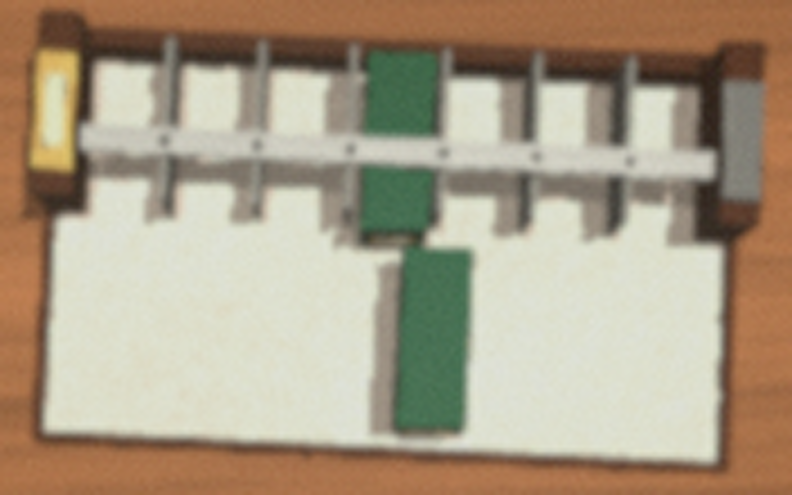

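The crop confirms it: the brass label is at left and the target case is alone on the sill. The dots on the rail at crop (164,140) to (630,161) mark the dividers. I'll work out the poses from these.

```bash
cat > rack.py <<'E'
from h import *
c=optics.calibration('top'); S=lambda p:(p[0]/4.5+212-.4,p[1]/4.5+135-.4)
dots=np.array([ray(c,*S(p),102) for p in [(164,140),(257,145),(350,149),(443,153),(536,157),(630,161)]])[:,:2]
Y=np.array([140,84,28,-28,-84,-140.]); m=dots.mean(0); sl=(Y@(dots-m))/(Y@Y)
yaw=np.arctan2(-sl[0],sl[1]); R=np.array([[np.cos(yaw),-np.sin(yaw)],[np.sin(yaw),np.cos(yaw)]])
org=m-R@[35,0]
W=lambda x,y:(org+R@[x,y])
L=lambda p:R.T@(np.array(p)[:2]-org)
E
python3 - <<'E'
from rack import *
print('org',org,'yaw',yaw,np.degrees(yaw),'scale',np.hypot(*sl))
b=[ray(c,*S(p),22)for p in[(38,438),(722,466)]]; print('lip corners (exp -146,+-220)',[L(p).round(1) for p in b])
print('label',L(ray(c,223.6,159.1,106)).round(1))
for n,pts in(('shelf',[(369,50),(437,52),(431,233),(361,231)]),('case',[(403,249),(471,250),(464,431),(394,431)])):
    q=np.array([L(ray(c,*S(p),92)) for p in pts]); print(n,q.round(1).tolist(),q.mean(0), 'yaw',np.degrees(np.arctan2(*(q[0]+q[1]-q[2]-q[3])[::-1])))
a=[ray(c,x,y,92)[:2] for x,y in[(301,228.5),(302.5,190.5),(315.5,191),(313.4,229)]];print(np.array([L(p) for p in a]).mean(0))
o=status.get_obs();print(o['tool_pos'],o['eef_rot'])
from scipy.spatial.transform import Rotation as Ro
M=Ro.from_euler('xyz',o['eef_rot']).as_matrix();print(M.round(3))
for k,p in dict(a=(35,175),c=(35,56)).items(): print(k,W(*p))
E
```

```text
org [592.89509432 -61.65338717] yaw -0.07474704766082908 -4.282690362028719 scale 1.0014356501194663
lip corners (exp -146,+-220) [array([-144.6,  216. ]), array([-142.6, -215.2])]
label [ 49.7 206.9]
shelf [[97.9, 19.1], [98.5, -22.3], [-12.5, -23.2], [-13.2, 19.1]] [42.66813329 -1.80898296] yaw 0.22887812650470823
case [[-23.0, -6.7], [-21.8, -47.7], [-131.1, -47.8], [-133.0, -5.9]] [-77.22684068 -27.04377125] yaw -0.1691746763441347
[-75.96254271 -27.74411874]
[174.01264853 547.57565938 204.80298904] [ 3.01718808  1.56938494 -2.00299319]
[[-0.001 -0.953  0.303]
 [-0.001  0.303  0.953]
 [-1.     0.    -0.001]]
a [640.86592135 110.24425607]
c [631.97930318  -8.42346497]
```

```bash
python3 -m crank '{"dp":[[0,0,0],[0,0,0],[0,0,0],[0,0,0],[0,0,0]],"spin":[8.5,8.5,8.5,8.5,8.5],"gripper":[1,1,1,1,1]}'; python3 -m crank '{"dp":[[0,0,0],[0,0,0],[0,0,0],[0,0,0]],"spin":[8.5,8.5,8.5,8.5],"gripper":[1,1,1,1]}'
cat > st.py <<'E'
from rack import *
from scipy.spatial.transform import Rotation as Ro
o=status.get_obs();M=Ro.from_euler('xyz',o['eef_rot']).as_matrix()
print('t',o['t'],'rack xy',L(o['tool_pos']).round(1),'z',round(o['tool_pos'][2],1),'toolz vs rackx deg',np.degrees(np.arctan2(M[1,2],M[0,2])-yaw).round(2),'F',np.round(o['ft_force'],1),'open',round(o['opening'],1),'q6',o['qpos'][5],'tilt',M[:,0].round(3))
E
python3 st.py
```

```text
t: 0.65
tool_pos: [174.1, 547.8, 205.1]
eef_rot: [-2.522, 1.57, -2.007]
ft_force: [0.5, 0.1, 0.0]
opening: 56.8
t: 1.05
tool_pos: [174.1, 547.8, 205.1]
eef_rot: [-1.956, 1.57, -2.035]
ft_force: [-0.6, -1.0, -0.8]
opening: 25.5
t 1.05 rack xy [-463.1  576.4] z 205.1 toolz vs rackx deg -0.2 F [-0.6 -1.  -0.8] open 25.5 q6 1.2203072107927933 tilt [-0.    -0.001 -1.   ]
```

```bash
python3 -m crank '{"dp":[[0,-0.03,0.038],[0,-0.03,0.038],[0,-0.03,0.038],[0,-0.03,0.038],[0,-0.03,0.038]],"spin":[0,0,0,0,0],"gripper":[1,1,1,1,1]}' >/dev/null; python3 -m crank '{"dp":[[0,-0.03,0.038],[0,-0.03,0.038],[0,-0.03,0.038],[0,-0.03,0.038],[0,-0.03,0.038]],"spin":[0,0,0,0,0],"gripper":[1,1,1,1,1]}'>/dev/null; python3 -m crank '{"dp":[[0,-0.03,0.038],[0,-0.03,0.038],[0,-0.03,0.038],[0.04,0,0],[0.03,0,0]],"spin":[0,0,0,0,0],"gripper":[1,1,1,1,1]}'; python3 st.py
```

```text
t: 2.55
tool_pos: [639.8, 121.7, 133.7]
eef_rot: [2.92, 1.57, 2.845]
ft_force: [-0.3, -0.1, -0.6]
opening: 0.4
t 2.55 rack xy [ 33.1 186.3] z 133.7 toolz vs rackx deg -0.01 F [-0.3 -0.1 -0.6] open 0.4 q6 0.15601843773012672 tilt [-0.  0. -1.]
```

```bash
python3 -m crank '{"dp":[[0,-0.010,0.002],[0.015,0,0],[0.010,0,0],[0,0,0]],"spin":[0,0,0,0],"gripper":[1,1,1,1]}'; python3 -m crank '{"dp":[[0.003,0,0],[0.002,0,0],[0.001,0,0],[0,0,0]],"spin":[0,0,0,0],"gripper":[1,1,1,1]}'; python3 st.py
```

```text
t: 2.95
tool_pos: [639.5, 113.1, 110.1]
eef_rot: [-2.951, 1.569, -3.023]
ft_force: [-0.4, -0.3, -1.2]
opening: 0.5
t: 3.35
tool_pos: [640.1, 113.4, 104.8]
eef_rot: [0.305, 1.57, 0.233]
ft_force: [-1.0, 0.3, -0.4]
opening: 0.6
t 3.35 rack xy [ 34.  178.1] z 104.8 toolz vs rackx deg 0.16 F [-1.   0.3 -0.4] open 0.6 q6 0.14025016687592207 tilt [ 0.  0. -1.]
```

Run:
```python
from h import *
im,c=snap('side','s1'); cv2.imwrite('pics/crop2.png',cv2.resize(im[110:280,180:340,::-1],None,fx=3.5,fy=3.5,interpolation=cv2.INTER_CUBIC))
```

```text
(no output)
```

View pics/crop2.png

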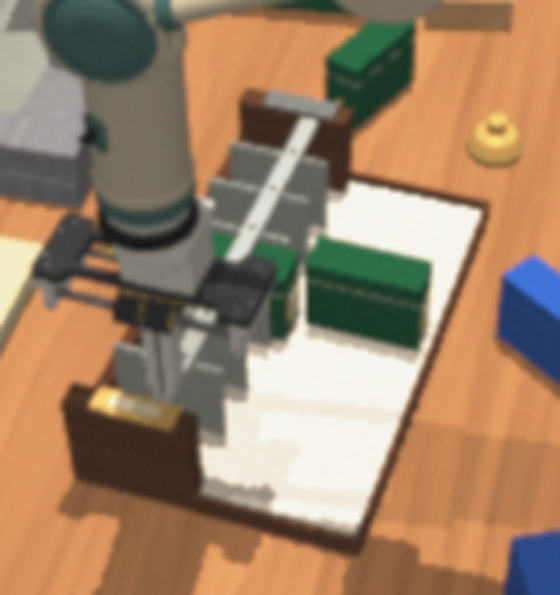

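The side crop shows the closed fingertip just above the rail beside the brass label, at about (160,390). Next I'll lower it to light contact.

```bash
for i in 1; do python3 -m crank '{"dp":[[0.001,0,0],[0.001,0,0],[0,0,0]],"spin":[0,0,0],"gripper":[1,1,1]}'; done;  python3 -m crank '{"dp":[[0.001,0,0],[0,0,0]],"spin":[0,0],"gripper":[1,1]}'
```

```text
t: 3.7
tool_pos: [640.1, 113.3, 102.4]
eef_rot: [2.392, 1.571, 2.32]
ft_force: [-0.6, 0.1, 0.2]
opening: 0.2
t: 3.9
tool_pos: [640.1, 113.3, 102.3]
eef_rot: [0.325, 1.57, 0.252]
ft_force: [-0.7, -1.4, 4.4]
opening: 0.6
```

```bash
python3 -m crank '{"dp":[[0.0006,-0.005,0],[0,-0.008,0],[0,-0.008,0],[0,-0.008,0],[0,0,0]],"spin":[0,0,0,0,0],"gripper":[1,1,1,1,1]}'; python3 st.py
```

```text
t: 4.4
tool_pos: [639.2, 84.8, 102.3]
eef_rot: [0.582, 1.567, 0.509]
ft_force: [0.4, 0.5, 5.8]
opening: 0.5
t 4.4 rack xy [ 35.3 149.5] z 102.3 toolz vs rackx deg 0.1 F [0.4 0.5 5.8] open 0.5 q6 0.09525321008983062 tilt [ 0.003  0.002 -1.   ]
```

```bash
python3 -m crank '{"dp":[[0,-0.008,0],[0,-0.008,0],[0,-0.008,0],[0,-0.008,0],[0,-0.008,0]],"spin":[0,0,0,0,0],"gripper":[1,1,1,1,1]}'; python3 -m crank '{"dp":[[0,-0.008,0],[0,-0.008,0],[0,-0.008,0],[0,-0.008,0],[0,-0.008,0]],"spin":[0,0,0,0,0],"gripper":[1,1,1,1,1]}';python3 -m crank '{"dp":[[0,-0.008,0],[0,-0.006,0],[0,0,0]],"spin":[0,0,0],"gripper":[1,1,1]}'; python3 st.py
```

```text
t: 4.9
tool_pos: [636.4, 46.2, 102.3]
eef_rot: [0.881, 1.566, 0.808]
ft_force: [0.3, 4.3, 5.7]
opening: 0.3
t: 5.4
tool_pos: [633.5, 6.2, 102.3]
eef_rot: [0.845, 1.566, 0.773]
ft_force: [0.3, 4.2, 5.9]
opening: 0.4
t: 5.7
tool_pos: [632.4, -8.7, 102.3]
eef_rot: [0.654, 1.567, 0.58]
ft_force: [0.7, 1.3, 5.3]
opening: 0.2
t 5.7 rack xy [35.5 55.8] z 102.3 toolz vs rackx deg 0.09 F [0.7 1.3 5.3] open 0.2 q6 -0.05316272297821542 tilt [ 0.003  0.002 -1.   ]
```

```bash
python3 -m crank '{"dp":[[-0.02,0,0],[-0.04,0,0],[0,-0.03,-0.028],[0,-0.035,-0.028],[0,-0.035,-0.028]],"spin":[0,0,0,0,0],"gripper":[1,1,1,0.45,0.45]}'; python3 -m crank '{"dp":[[0,-0.035,-0.028],[0,0,0],[0.03,0,0],[0,0,0]],"spin":[0,0,0,0],"gripper":[0.45,0.45,0.45,0.45]}'; python3 st.py
```

```text
t: 6.2
tool_pos: [539.4, -103.8, 160.9]
eef_rot: [-0.517, 1.57, -0.588]
ft_force: [-1.0, -0.7, 0.4]
opening: 12.9
t: 6.6
tool_pos: [507.7, -134.9, 128.2]
eef_rot: [2.727, 1.565, 2.654]
ft_force: [-0.4, 0.3, -0.6]
opening: 45.0
t 6.6 rack xy [-79.5 -79.5] z 128.2 toolz vs rackx deg 0.11 F [-0.4  0.3 -0.6] open 45.0 q6 -0.3200704256717952 tilt [-0.005  0.003 -1.   ]
```

```bash
python3 -m crank '{"dp":[[0.04,0,0.002],[0.04,0,0],[0.022,0,0],[0,0,0]],"spin":[0,0,0,0],"gripper":[0.45,0.45,0.45,0.45]}'; python3 -m crank '{"dp":[[0,0.01,0],[0,0.007,0],[0,0,0]],"spin":[0,0,0],"gripper":[0.45,0.45,0.45]}'; python3 st.py
python3 - <<'E'
from h import *
im,c=snap('side','s2'); im2,_=snap('top','t2')
a=cv2.resize(im[110:280,180:340,::-1],None,fx=2.4,fy=2.4,interpolation=cv2.INTER_CUBIC)
b=cv2.resize(im2[135:245,212:388,::-1],None,fx=2.3,fy=2.3,interpolation=cv2.INTER_CUBIC); b=cv2.copyMakeBorder(b,0,a.shape[0]-b.shape[0],0,0,0)
cv2.imwrite('pics/crop3.png',np.hstack([a,b]))
E
```

```text
t: 7.0
tool_pos: [510.1, -134.5, 26.3]
eef_rot: [2.773, 1.564, 2.702]
ft_force: [-0.2, -0.5, 0.4]
opening: 51.8
t: 7.3
tool_pos: [514.3, -118.2, 30.5]
eef_rot: [-0.126, 1.568, -0.196]
ft_force: [-0.5, 0.4, 0.3]
opening: 52.1
t 7.3 rack xy [-74.2 -62.2] z 30.5 toolz vs rackx deg 0.24 F [-0.5  0.4  0.3] open 52.1 q6 -0.28787059964254147 tilt [ 0.003 -0.001 -1.   ]
```

View pics/crop3.png

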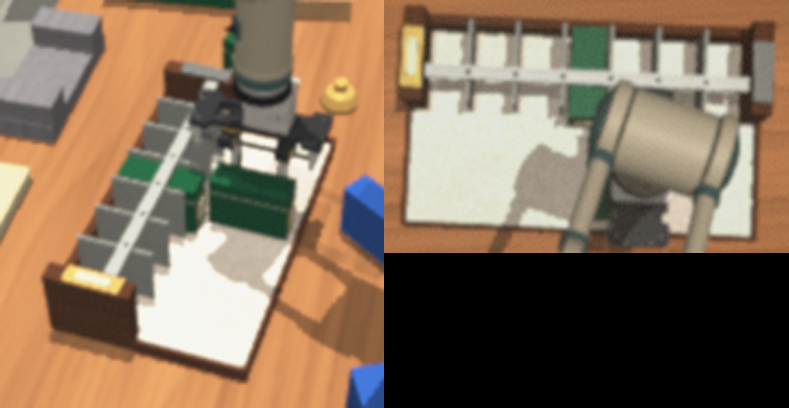

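The fingers stand beside the case's -y face, clear of the shelved case. Now I'll push it in +y.

```bash
python3 -m crank '{"dp":[[0,0.004,0],[0,0.005,0],[0,0.006,0],[0,0.007,0],[0,0.008,0]],"spin":[0,0,0,0,0],"gripper":[0.45,0.45,0.45,0.45,0.45]}';python3 -m crank '{"dp":[[0,0.008,0],[0,0.008,0],[0,0.008,0],[0,0.006,0],[0,0,0]],"spin":[0,0,0,0,0],"gripper":[0.45,0.45,0.45,0.45,0.45]}'; python3 st.py
```

```text
t: 7.9
tool_pos: [515.3, -88.9, 29.0]
eef_rot: [-0.623, 1.57, -0.695]
ft_force: [-0.3, -2.3, 2.1]
opening: 51.6
t: 8.4
tool_pos: [516.9, -57.8, 28.6]
eef_rot: [2.192, 1.569, 2.121]
ft_force: [-0.3, -0.6, 0.0]
opening: 51.8
t 8.4 rack xy [-76.1  -1.9] z 28.6 toolz vs rackx deg 0.18 F [-0.3 -0.6  0. ] open 51.8 q6 -0.17543324255460446 tilt [-0.001  0.001 -1.   ]
```

```bash
python3 -m crank '{"dp":[[0,0.005,0],[0,0.007,0],[0,0.007,0],[0,0.006,0],[0,0,0]],"spin":[0,0,0,0,0],"gripper":[0.45,0.45,0.45,0.45,0.45]}';python3 -m crank '{"dp":[[0,0.003,0],[0,0.001,0],[0,0,0]],"spin":[0,0,0],"gripper":[0.45,0.45,0.45]}'; python3 st.py
```

```text
t: 8.9
tool_pos: [519.0, -33.2, 28.8]
eef_rot: [1.871, 1.57, 1.8]
ft_force: [0.2, 0.4, -0.7]
opening: 51.8
t: 9.2
tool_pos: [519.4, -30.3, 28.9]
eef_rot: [1.399, 1.571, 1.327]
ft_force: [0.4, -0.4, -0.4]
opening: 51.9
t 9.2 rack xy [-75.6  25.8] z 28.9 toolz vs rackx deg 0.14 F [ 0.4 -0.4 -0.4] open 51.9 q6 -0.1201295194081773 tilt [ 0.  0. -1.]
```

```bash
python3 -m crank '{"dp":[[0,-0.015,0],[0,-0.01,0],[-0.04,0,0],[-0.04,0,0],[-0.035,0,0]],"spin":[0,0,0,0,0],"gripper":[0.45,0.45,0.45,0.8,0.8]}' >/dev/null;python3 -m crank '{"dp":[[0,0,-0.03],[0,0,-0.04],[0,0.02,-0.03],[0,0.03,0],[0,0,0]],"spin":[8,8,0,0,0],"gripper":[0.8,0.8,0.8,0.8,0.8]}'; python3 st.py
python3 - <<'E'
from rack import *
im,cs=snap('side','s3'); im2,ct=snap('top','t3')
a=cv2.resize(im[110:280,180:340,::-1],None,fx=2.4,fy=2.4,interpolation=cv2.INTER_CUBIC)
b=cv2.resize(im2[135:245,212:388,::-1],None,fx=2.3,fy=2.3,interpolation=cv2.INTER_CUBIC); b=cv2.copyMakeBorder(b,0,a.shape[0]-b.shape[0],0,0,0)
cv2.imwrite('pics/crop4.png',np.hstack([a,b]))
for n,i,c_ in(('side',im,cs),('top',im2,ct)):
    hsv=cv2.cvtColor(i,cv2.COLOR_RGB2HSV);m=((hsv[...,0]>45)&(hsv[...,0]<95)&(hsv[...,1]>90)).astype(np.uint8)
    k,l,s,ce=cv2.connectedComponentsWithStats(m)
    for j in range(1,k):
        q=L(ray(c_,*ce[j],92)) 
        if s[j,4]>40 and abs(q[0])<250 and abs(q[1])<230: print(n,s[j],ce[j].round(1),q.round(1))
E
```

```text
t: 10.2
tool_pos: [437.9, 13.8, 144.3]
eef_rot: [0.906, 1.569, 0.556]
ft_force: [-0.2, -0.2, 0.3]
opening: 18.7
t 10.2 rack xy [-160.2   63.7] z 144.3 toolz vs rackx deg -15.78 F [-0.2 -0.2  0.3] open 18.7 q6 0.22054933129293175 tilt [ 0.002  0.001 -1.   ]
side [230 175  16  10 113] [237.7 179.6] [71.6 -1.1]
side [250 180  15  14 125] [257.7 185.2] [3. 3.]
side [258 195  37  21 445] [275.6 205.1] [-76.5  66.7]
side [260 210  32  18 332] [275.5 218.5] [-92.9 118.2]
top [294 147  15  17 205] [300.7 155.3] [72.1 -1.4]
top [293 173  14  13 149] [299.6 179. ] [ 6.7 -1.3]
top [272 190  12  10  87] [278.1 194.2] [-37.4  55.4]
```

View pics/crop4.png

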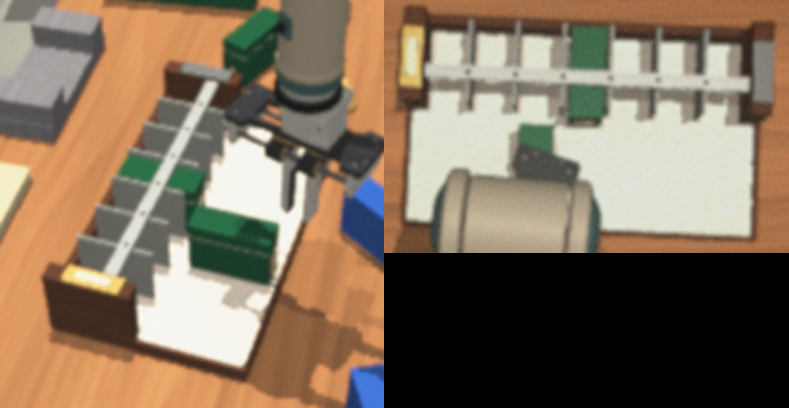

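Run:
```python
from rack import *
c=optics.calibration('side')
im=cv2.imread('pics/s3.png')[:,:,::-1].copy()
hsv=cv2.cvtColor(im,cv2.COLOR_RGB2HSV);m=((hsv[...,0]>45)&(hsv[...,0]<95)&(hsv[...,1]>90)).astype(np.uint8)
k,l,s,ce=cv2.connectedComponentsWithStats(m); j=l[205,276]
for lab,(a,b) in dict(case=(264,290)).items():
    cols=range(a,b); up=[];lo=[]
    for u in cols:
        r=np.where(l[:,u]==j)[0]; up.append((u,r.min()-.5)); lo.append((u,r.max()+.5))
    for n,e in(('far/-y edge',up),('cream line/+y',lo)):
        p=np.polyfit(*np.array(e).T,1); q=[L(ray(c,u,np.polyval(p,u),92 if n[0]=='f' else 75)) for u in(264,290)]
        print(n,np.round(q,1).tolist(),'yaw',np.degrees(np.arctan2(q[0][1]-q[1][1],q[0][0]-q[1][0])).round(2))
```

```text
far/-y edge [[-30.9, 41.2], [-115.0, 44.6]] yaw -2.31
cream line/+y [[-42.8, 76.7], [-124.9, 75.8]] yaw 0.63
```

```bash
python3 -m crank '{"dp":[[0,0,0],[0,0,0],[0,0,0],[0,0,0],[0,0,0]],"spin":[8.2,8.2,8.2,8.2,8.2],"gripper":[0.8,0.8,0.8,0.8,0.8]}' >/dev/null;python3 -m crank '{"dp":[[0,0,0],[0,0,0],[0,0,0],[0,0,0],[0,0,0.007]],"spin":[8.2,8.2,8.2,8.2,0],"gripper":[0.8,0.8,0.8,0.8,0.8]}' >/dev/null; python3 st.py
python3 - <<'E'
from rack import *
im,c=snap('wrist','w1')
print(c['view'],[proj(c,[*W(0,y),96]) .round(0).tolist() for y in(84,28)],[proj(c,[*W(x,y),92]) .round(0).tolist() for x,y in((-21,77),(-21,35),(-131,35),(-131,77))])
E
```

```text
t 11.3 rack xy [-160.1   54.2] z 143.7 toolz vs rackx deg -89.66 F [-0.3 -0.7  0. ] open 19.0 q6 1.4905920620022435 tilt [-0. -0. -1.]
[[-6.96849533e-02 -9.97569047e-01 -5.72366048e-05  3.49528151e+01]
 [-9.70813940e-01  6.78027822e-02  2.30050159e-01  4.15751524e+02]
 [-2.29487037e-01  1.60866007e-02 -9.73178771e-01  4.31889711e+02]
 [ 0.00000000e+00  0.00000000e+00  0.00000000e+00  1.00000000e+00]] [[233.0, -19.0], [323.0, -19.0]] [[246.0, 20.0], [310.0, 21.0], [306.0, 187.0], [249.0, 187.0]]
```

View pics/w1.png

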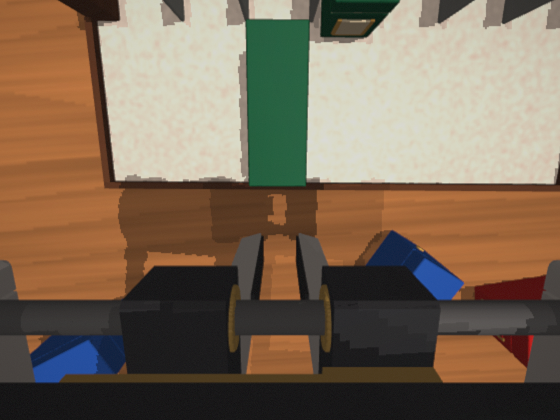

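The wrist view has the case's top corners at (247,19), (309,20), (307,187) and (248,187). These match the prediction for y=+56 with no yaw to within a pixel, so the case is centred on gap c. Next I'll lower the fingers behind it and push.

```bash
python3 -m crank '{"dp":[[0,0,-0.002],[0.04,0,0],[0.04,0,0],[0.028,0,0],[0,0,0]],"spin":[0,0,0,0,0],"gripper":[0.9,0.9,0.9,0.9,0.9]}';python3 st.py; python3 -m crank '{"dp":[[0,0.008,0],[0,0.008,0],[0,0.006,0],[0,0.006,0],[0,0,0]],"spin":[0,0,0,0,0],"gripper":[0.9,0.9,0.9,0.9,0.9]}';python3 st.py
```

```text
t: 11.85
tool_pos: [433.9, 7.8, 33.0]
eef_rot: [-1.654, 1.563, 2.991]
ft_force: [-0.2, -0.4, 0.0]
opening: 9.0
t 11.85 rack xy [-163.7   57.4] z 33.0 toolz vs rackx deg -89.58 F [-0.2 -0.4  0. ] open 9.0 q6 1.4954753743776807 tilt [-0.008  0.001 -1.   ]
t: 12.35
tool_pos: [467.1, 5.4, 36.6]
eef_rot: [1.54, 1.568, -0.099]
ft_force: [0.8, 0.4, 0.6]
opening: 9.3
t 12.35 rack xy [-130.4   57.5] z 36.6 toolz vs rackx deg -89.64 F [0.8 0.4 0.6] open 9.3 q6 1.5015992427987648 tilt [ 0.003 -0.    -1.   ]
```

```bash
python3 -m crank '{"dp":[[0,0.007,0],[0,0.008,0.001],[0,0.008,0],[0,0.008,0],[0,0.008,0]],"spin":[0,0,0,0,0],"gripper":[0.9,0.9,0.9,0.9,0.9]}'; python3 -m crank '{"dp":[[0,0.008,0],[0,0.008,0],[0,0.008,0],[0,0.008,0],[0,0.006,0]],"spin":[0,0,0,0,0],"gripper":[0.9,0.9,0.9,0.9,0.9]}';python3 st.py
```

```text
t: 12.85
tool_pos: [504.8, 1.9, 35.8]
eef_rot: [2.855, 1.571, 1.215]
ft_force: [-3.2, -0.2, 1.3]
opening: 9.6
t: 13.35
tool_pos: [542.9, -0.7, 35.8]
eef_rot: [1.837, 1.571, 0.198]
ft_force: [-1.0, 0.1, 1.2]
opening: 9.4
t 13.35 rack xy [-54.4  57. ] z 35.8 toolz vs rackx deg -89.65 F [-1.   0.1  1.2] open 9.4 q6 1.5097630004523777 tilt [ 0.  0. -1.]
```

```bash
python3 -m crank '{"dp":[[0,0.006,0],[0,0.008,0],[0,0.007,0],[0,0.005,0],[0,0.003,0]],"spin":[0,0,0,0,0],"gripper":[0.9,0.9,0.9,0.9,0.9]}'; python3 -m crank '{"dp":[[0,0.003,0],[0,0.002,0],[0,0,0]],"spin":[0,0,0],"gripper":[0.9,0.9,0.9]}';python3 st.py
```

```text
t: 13.85
tool_pos: [571.4, -2.7, 35.8]
eef_rot: [2.432, 1.571, 0.793]
ft_force: [-1.8, 0.3, 2.1]
opening: 9.6
t: 14.15
tool_pos: [576.5, -3.0, 35.9]
eef_rot: [1.659, 1.57, 0.02]
ft_force: [-0.6, 0.1, -0.0]
opening: 9.3
t 14.15 rack xy [-20.8  57.2] z 35.9 toolz vs rackx deg -89.65 F [-0.6  0.1 -0. ] open 9.3 q6 1.5133316642513654 tilt [ 0.001  0.    -1.   ]
```

Close to home now, so I'll creep in until the force rises.

```bash
python3 -m crank '{"dp":[[0,0.001,0],[0,0.001,0],[0,0.001,0]],"spin":[0,0,0],"gripper":[0.9,0.9,0.9]}'; python3 -m crank '{"dp":[[0,0.001,0],[0,0.001,0],[0,0,0]],"spin":[0,0,0],"gripper":[0.9,0.9,0.9]}';python3 st.py
```

```text
t: 14.45
tool_pos: [577.3, -3.0, 35.9]
eef_rot: [-1.608, 1.568, 3.035]
ft_force: [-6.5, -0.3, 4.9]
opening: 9.1
t: 14.75
tool_pos: [577.1, -3.0, 35.9]
eef_rot: [-1.581, 1.564, 3.063]
ft_force: [-8.4, 0.1, 6.8]
opening: 9.4
t 14.75 rack xy [-20.1  57.3] z 35.9 toolz vs rackx deg -89.64 F [-8.4  0.1  6.8] open 9.4 q6 1.5139365523053527 tilt [-0.007  0.001 -1.   ]
```

```bash
python3 -m crank '{"dp":[[0,0.002,0],[0,0.002,0],[0,0,0]],"spin":[0,0,0],"gripper":[0.9,0.9,0.9]}';python3 st.py;  python3 -m crank '{"dp":[[0,-0.008,0],[0,-0.02,0],[0,-0.04,0],[-0.03,-0.04,0],[-0.04,-0.03,0]],"spin":[0,0,0,0,0],"gripper":[0.9,0.9,0.9,0.9,0.9]}'; python3 -m crank '{"dp":[[-0.05,0,0],[-0.02,-0.04,0],[0,-0.045,0],[0,-0.045,0],[0,-0.045,0]],"spin":[0,0,0,0,0],"gripper":[0.9,0.9,0.9,0.9,0.9]}';python3 st.py
python3 - <<'E'
from rack import *
im,cs=snap('side','s5'); im2,ct=snap('top','t5')
a=cv2.resize(im[110:280,180:340,::-1],None,fx=2.4,fy=2.4,interpolation=cv2.INTER_CUBIC)
b=cv2.resize(im2[135:245,212:388,::-1],None,fx=2.3,fy=2.3,interpolation=cv2.INTER_CUBIC); b=cv2.copyMakeBorder(b,0,a.shape[0]-b.shape[0],0,0,0)
cv2.imwrite('pics/crop5.png',np.hstack([a,b]))
hsv=cv2.cvtColor(im2,cv2.COLOR_RGB2HSV);m=((hsv[...,0]>45)&(hsv[...,0]<95)&(hsv[...,1]>90)).astype(np.uint8)
k,l,s,ce=cv2.connectedComponentsWithStats(m)
for j in range(1,k):
    q=L(ray(ct,*ce[j],92)) 
    if s[j,4]>40 and abs(q[0])<250 and abs(q[1])<230: print(s[j],q.round(1),'ends',L(ray(ct,ce[j,0],s[j,1]-.5,92)).round(1),L(ray(ct,ce[j,0],s[j,1]+s[j,3]-.5,92)).round(1))
E
```

```text
t: 15.05
tool_pos: [576.8, -2.9, 35.8]
eef_rot: [-1.576, 1.555, 3.068]
ft_force: [-15.9, 1.1, 13.3]
opening: 9.1
t 15.05 rack xy [-20.5  57.4] z 35.8 toolz vs rackx deg -89.62 F [-15.9   1.1  13.3] open 9.1 q6 1.514395574749006 tilt [-0.015  0.001 -1.   ]
t: 15.55
tool_pos: [444.0, 6.2, 104.8]
eef_rot: [-1.688, 1.566, 2.955]
ft_force: [1.1, -0.4, -0.2]
opening: 9.6
t: 16.05
tool_pos: [272.3, 17.8, 176.3]
eef_rot: [1.474, 1.567, -0.166]
ft_force: [-0.0, 0.0, 1.1]
opening: 9.4
t 16.05 rack xy [-325.7   55.3] z 176.3 toolz vs rackx deg -89.64 F [-0.   0.   1.1] open 9.4 q6 1.4472419366986413 tilt [ 0.004 -0.001 -1.   ]
[273 146  14  17 212] [73.7 56.7] ends [96.7 57.8] [49.7 55.6]
[294 148  15  16 209] [72.  -1.6] ends [93.8 -0.7] [49.5 -2.6]
[272 172  14  13 125] [ 8.  56.3] ends [24.8 57. ] [-10.9  55.4]
[293 173  14  13 129] [ 7.6 -0.7] ends [24.6  0. ] [-11.1  -1.5]
```

View pics/crop5.png

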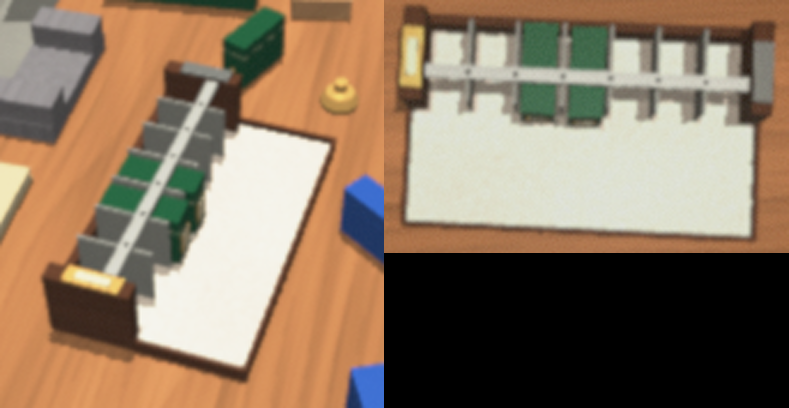

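The case is upright in the third gap, with its end level with the shelved case (-10.9 against -11.1), and the shelved case hasn't moved. The robot is clear, so I'm handing in.

```bash
python3 -m crank '{"dp":[[0,0,0],[0,0,0],[0,0,0]],"spin":[0,0,0],"gripper":[0.9,0.9,0.9]}'; python3 -c "
from bench import ticket; print(ticket.sign_off())"
```

```text
t: 16.45
tool_pos: [274.4, 17.6, 176.1]
eef_rot: [1.586, 1.57, -0.053]
ft_force: [-1.0, 0.1, 0.9]
opening: 8.9
the job is handed in; nothing more can be done
None
```

The green case is standing upright in the third gap from the brass label (gap c), pushed home against the back stop. I handed the job in at 16.5 s, with the robot clear of everything.

- **Counting:** I ran the closed fingertip along the rail from the labelled +y end over gaps a, b and c, pressing with about 5 N, and lifted off at the third.
- **Moving the case:** I slid it sideways along the sill with two fingers, checked with the wrist camera that it was lined up with the gap, and pushed it in. It was never gripped or lifted.
- **Contact with the stop:** the case stopped moving while the push rose to about 16 N.
- **Last pictures:** the case is centred at y ≈ +56.5 mm. Its front end stands about 11 mm proud of the mouths, level with the shelved case's, which has not visibly moved. The bystanders in view look undisturbed; I did not measure them or re-check those out of view.
- **Disagreements:** before the push, the side camera placed the case about 4 mm further towards +y than the top and wrist cameras, which agreed, so I went with those. The force reading also showed about 13 N upward during the final push, which I did not explain. It returned to zero when I backed off.

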